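Take the temperature of a heat spreader on a tilted board

ROBOT

A 7-joint arm with a two-finger parallel gripper is mounted at the origin on the work surface. World frame = base frame: x ahead of the robot, y to its left, z up, the work surface at z = 0. Lengths are in mm, angles in rad, forces in N, time in s.
With the tool pointing down it reaches from about 350 to 900 mm from the base axis. Payload 7.2 kg.
Tool frame: the origin (TCP) lies midway between the tips of the shut fingers; the grasp point (between the pads) lies manip.grip_point_offset behind it (manip.grip_point_offset is the distance from the TCP to the grasp point, in mm); z points along the fingers, y is the line along which they close (so a half turn about z gives the same grasp; the last joint's range is limited). The gripper opens to 88 mm and grips with 3 to 60 N. Pads are 20 mm wide; open, the fingers measure 115 mm over their backs; the gripper's body (75 mm by 178 mm) begins 61 mm behind the grasp point.
Start: joints at [1.194, 0.411, -0.013, 1.596, 0.006, 1.134, -0.082], TCP at [189.935, -595.444, 222.653] pointing down, gripper open.
Joint ranges: [-2.95, 2.95], [-0.29, 1.99], [-1.47, 1.44], [0.14, 2.54], [-1.03, 4.17], [0.13, 1.85], [-2.86, 2.86]. Speed limits (rad/s): [2.39, 2.39, 3.01, 3.01, 3.14, 3.14, 3.14].

INTERFACE

Orientations are given as a unit quaternion [x, y, z, w].
In Python, from plant import manip, vision, nets gives the robot as it stands.
- The arm moves only by the tool play_rows, never from a script. Its argument "rows" is a list of rows, each a list of 7 numbers: the turn, a rotation vector about the tool's x, y, z in rad, then the shift along the tool's x, y, z in mm, then the opening, from -1 (shut) to 1 (fully open), so that 0 is half open. A call has 1 to 20 rows; each row shifts and turns the commanded pose from where the row before left it, along the tool's axes as they then stand; what a row does not reach is not made up. A row lasts 1/12 s, in which the tool goes at most 41.7 mm and 7.16 degrees, less where a joint would pass 70% of its speed; a pose out of reach is approached as far as the arm can. A call with a gripper value outside its range is refused whole. The fingers move at their own pace and stop on an object; the grip force is fixed at half the most. Time passes only in rows, so rows that do not move let the fingers close. It gives the time, the measured TCP pose, the force, the opening and the grip force at its end, in the units of the state.
- manip.observe(): the state, without advancing time (a new reading comes with each control period).
- vision.snapshot(name): name is "scene" or "top"; returns a dict with "pixels" (384x512x3 uint8, blue, green, red), "intrinsics" (3x3 intrinsics, pixels), "k1" (the pictures are not rectified: a ray, as slopes to the right and down, at radius r is drawn at 1 + k1 r^2 times it, then the intrinsics apply), "R" (3x3) and "t" (3): a world point X has camera coordinates R X + t. Camera axes: x right, y down, z forward; pixel columns grow to the right and rows downward; lengths in mm; the calibration is good to about 2 mm. A picture is of the moment at which its call begins. There is no depth.
- manip.sign_off(): hands the job in; it is judged then, once.
Trained networks look in a picture, given as the dict that the camera call returned (one of the last four; its "shot" number tells which), for a name from the list of things; names that differ only in an ending like _2 or _b are one class to them, and where a whole thing is asked for, a point or a joint stands for the part that bears it (a point fixed in the world has none). Each returns a list of dicts, best first, with "p" (0 to 1); they miss things now and then, are a little off and sometimes report something else, mostly with a low value. They report only what shows in the picture. A call takes as long as a camera call.
- nets.silhouettes(thing, picture): "region" (384x512 bool, what is visible of it).
- nets.mark_of(thing, picture): "centre" ([x, y, z] in mm, in world coordinates, good to about 4 mm: a listed point, or the origin of a listed thing).
The state is a dict: "time_s": time; "joints": joint angles; "joint_vel": joint speeds; "joint_torque": joint torques, N m; "tcp_pos": TCP position; "eef_rot": TCP orientation; "force": force on the tool from outside, world axes, zero at the start; "moment": the same for the moment, N m; "gripper_width": finger opening in mm; "grasp_force": force on a finger pad.
Only numpy, scipy, OpenCV 4.12 (cv2) and the standard library are available. Lean on these libraries where they do the work, as an engineer would, in place of code of your own. Each camera call takes 0.05 s, during which the arm holds its last target. There are 200 camera calls.

TASK

The battery-powered circuit board in the tilting holder is running warm. Draw the orange contact thermometer up out of its holster and press its tip lightly on the middle of the yellow-ringed spot on the board, with the thermometer square to the tilted board and its sprung tip pushed about half-way in. Finish while still holding it there for the reading: touch the board and its holder nowhere else, do not lean on it or turn it, and leave the other things on the bench where they are.

Things in the scene. Friction and masses are not known exactly. Their poses are not given: they have to be found in the camera images.
- grip (a point): Where to grip the orange contact thermometer, a straight stick standing upright, tip down, in its holster: a point on its axis, 132 mm from the end of its tip (when out) and 36 mm below its top. Own z runs along the stick from tip to top. The top 70 mm of the barrel stand out of the holster.
- tip_end (a point): The very end of the thermometer's domed copper tip (8 mm across); on the stick's axis.
- tip (a joint): How far the thermometer's tip is pushed in, against its spring, along the stick: 0 out, 0.012 m fully in. The spring pushes with 1.5 N at 0 and 4.5 N at 0.012 (3 N half-way).
- thermo: The thermometer, 168 mm long, about 95 g: flat-sided orange barrel 18 mm (own x) by 24 mm (own y), 110 mm long, below it a 9 mm steel stem and the copper tip. A small grey display is on the -x side; the grip may cover it. Origin on its axis at the end of the tip when out, z towards its top; it stands 17 mm above the bench in the holster.
- holster: Black holster, fixed, on the robot's left or right: foot 120 (x) by 100 (y) by 14 mm, in its middle a column 40 by 46 mm, 115 mm tall. The barrel sits in a pocket 40 mm deep with 1 mm play each side, the stem in the hollow below: lift the thermometer 105 mm straight up to clear it. Origin: centre of the underside.
- spot (a point): Middle of the yellow ring (27 mm outside, 17 mm inside) on a flat aluminium heat spreader 44 mm square on the green board. z is the board's outward normal, x runs up the slope away from the robot, y along the tilt axis. A smaller spreader beside it is unmarked. Nothing on the board rises more than 10 mm above the spot.
- cradle (a joint): Tilt of the clamped board (92 by 170 mm, held stiffly; turning it takes 1.5 N m) about the holder's y axis (rad): 0 level, growing as the board's face turns towards the robot (-x of the holder).
- holder: Blue tilting board holder, fixed: feet 130 mm (x) by 244 mm (y), uprights at y = -106 and 106 mm up to 128 mm high, tilt axis along y 110 mm up. Origin at the centre of its underside on the bench.
- parts_tray: Blue divided tray, 130 by 100 by 32 mm; origin at the centre of its underside.
- solder_spool: Yellow solder spool, 68 mm across, 40 mm high; origin at the centre of its underside.
- spray_can: Blue spray can with red cap, 52 mm across, about 170 mm tall; origin at the centre of its underside.
- flux_jar: Small amber jar, 48 mm across, 55 mm high; origin at the centre of its underside.
- screwdriver: Red-handled screwdriver lying on the bench.
- brush: Yellow brush lying on the bench.
- notebook: Blue notebook, 110 by 155 by 18 mm, lying flat; origin at the centre of its underside.

How it is judged (in metres and radians):
On the way:
1. the thermometer is held in the fingers, clear above its holster (contact force between the fingers and thermo above 3 N and z of tip_end in the frame of holster above 0.118 m and not (contact force between thermo and holster above 0.05 N)), for 0.1 s.
At the end, for the whole second after the job is handed in: The fingers hold the thermometer, at rest, with the end of its tip within 7 mm of the middle of the yellow ring, its axis within 0.17 rad (10 degrees) of square to the board, its sprung tip pushed in by 2 to 10.5 mm of its 12 mm, pressing with 0.7 to 6 N (distance between tip_end and spot below 0.007 m and angle between the z axis of grip and the z axis of spot, either way round below 0.17 rad and value of joint tip between 0.002 and 0.0105 m and contact force between thermo and holder between 0.7 and 6 N and contact force between the fingers and thermo above 3 N and linear speed of thermo below 0.02 m/s); the arm keeps its last pose, push and grip.
It fails at once if the thermometer touches the board or its holder away from the spot (its tip's end more than 12 mm from the spot's middle) (contact force between thermo and holder above 0.3 N and distance between tip_end and spot above 0.012 m).
It fails at once if the board is pressed with more than 12 N (contact force between thermo and holder above 12 N).
It fails at once if the arm or fingers push on the board or its holder with more than 2 N (contact force between any of the arm, the fingers and holder above 2 N).
It fails at once if the board is turned or shifted (the spot moves more than 5 mm) (distance of spot from where it was at the start of the episode above 0.005 m).
It fails at once if one of the other things on the bench is moved more than 20 mm (distance of any of parts_tray, solder_spool, spray_can, flux_jar, screwdriver, brush, notebook from where it was at the start of the episode above 0.02 m).
It also fails if it takes over 38 s, if anything falls off the work surface, if the arm or the gripper's body presses on something with over 40 N, if the wrist force passes 120 N, or if a joint passes its speed limit or range.

## Working session

There is one attempt and no reset: what is moved stays moved. The work goes in short steps, Python scripts to look and compute and a tool call to move; the robot and the scene stay as the last step left them, time stands still between calls to the robot, and variables do not carry over. Pictures are saved under pics/ and viewed, at most 10 in all, crops included, and the job is handed in when it is done.

Besides the shell and the picture viewer there is one more tool, called by a JSON object that holds its "op" and its "data", one argument or row to a line. play_rows: Moves the arm, as the interface text tells. Its arguments: {"type":"object","properties":{"rows":{"type":"array","items":{"type":"array","items":{"type":"number"}}}},"required":["rows"]}

```bash
mkdir -p pics
cat > h.py <<'E'
import numpy as np, cv2
from plant import manip, vision, nets
from scipy.spatial.transform import Rotation as Ro
def proj(s,X):
    c=np.asarray(s["R"])@np.asarray(X,float)+np.asarray(s["t"]); u=c[:2]/c[2]; u=u*(1+s["k1"]*(u@u))
    return (np.asarray(s["intrinsics"])@np.r_[u,1])[:2]
E
python3 - <<'E'
from h import *
o=manip.observe(); print({k:np.round(v,3) for k,v in o.items()}, manip.grip_point_offset)
for n in("scene","top"):
    s=vision.snapshot(n); cv2.imwrite(f"pics/{n}0.png",s["pixels"]); print(n,np.round(-np.asarray(s["R"]).T@s["t"]),np.round(s["R"],2).tolist(),s["k1"],np.asarray(s["intrinsics"])[0,0])
    for t in["grip","thermo","tip_end","holster","spot","holder","cradle","parts_tray","solder_spool","spray_can","flux_jar","screwdriver","brush","notebook"]:
        try:
            m=nets.mark_of(t,s); print(t,[(np.round(a["centre"]).tolist(),round(a["p"],2),np.round(proj(s,a["centre"])).tolist()) for a in m[:2]])
        except Exception as e: print(t,e)
E
```

```text
{'time_s': np.float64(0.0), 'joints': array([ 1.194,  0.412, -0.013,  1.597,  0.006,  1.134, -0.082]), 'joint_vel': array([ 0.   ,  0.001,  0.001,  0.   ,  0.   ,  0.001, -0.002]), 'joint_torque': array([ 0.0000e+00, -5.8795e+01,  6.4200e-01, -2.9108e+01, -5.4000e-02,
        1.8000e-02,  0.0000e+00]), 'tcp_pos': array([ 189.781, -594.982,  221.847]), 'eef_rot': array([ 0.988,  0.154, -0.   , -0.001]), 'force': array([ 0.261, -0.008,  0.549]), 'moment': array([ 0.102, -0.005,  0.027]), 'grasp_force': np.float64(0.0), 'gripper_width': np.float64(87.832)} 18.700000000000003
scene [1557. -759.  943.] [[0.57, 0.82, 0.02], [0.46, -0.3, -0.84], [-0.68, 0.49, -0.55]] 0.02528029003456209 439.83529999404067
grip [([468.0, -283.0, 153.0], 0.48, [173.0, 199.0]), ([401.0, 0.0, 0.0], 0.48, [236.0, 201.0])]
thermo []
tip_end []
holster [([465.0, -290.0, -2.0], 0.75, [174.0, 237.0])]
spot [([556.0, -2.0, 108.0], 0.95, [260.0, 197.0])]
holder [([576.0, -33.0, -0.0], 0.74, [255.0, 228.0])]
cradle it knows: brush, flux_jar, grip, holder, holster, notebook, parts_tray, screwdriver, solder_spool, spot, 
[... 979 characters left out ...]
s: brush, flux_jar, grip, holder, holster, notebook, parts_tray, screwdriver, solder_spool, spot, spray_can, thermo, tip_end
parts_tray [([489.0, 276.0, -6.0], 0.82, [174.0, 198.0])]
solder_spool [([698.0, -237.0, 4.0], 0.72, [302.0, 150.0]), ([488.0, 280.0, -4.0], 0.63, [173.0, 198.0])]
spray_can [([705.0, 238.0, -4.0], 0.71, [185.0, 145.0])]
flux_jar [([577.0, -30.0, -0.0], 0.6, [250.0, 178.0]), ([806.0, 26.0, 1.0], 0.58, [238.0, 122.0])]
screwdriver [([397.0, -3.0, 1.0], 0.71, [242.0, 223.0]), ([468.0, -287.0, 2.0], 0.56, [314.0, 207.0])]
brush [([511.0, -470.0, 1.0], 0.77, [360.0, 198.0]), ([578.0, -27.0, 1.0], 0.64, [249.0, 178.0])]
notebook [([298.0, 427.0, -1.0], 0.9, [135.0, 244.0])]
```

Run:
```python
import cv2,numpy as np
a=cv2.imread("pics/scene0.png")[130:300,120:370]; b=cv2.imread("pics/top0.png")[120:260,200:400]
cv2.imwrite("pics/a.png",cv2.resize(a,None,fx=3.2,fy=3.2,interpolation=cv2.INTER_CUBIC)); cv2.imwrite("pics/b.png",cv2.resize(b,None,fx=4,fy=4,interpolation=cv2.INTER_CUBIC))
```

```text
(no output)
```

View pics/a.png

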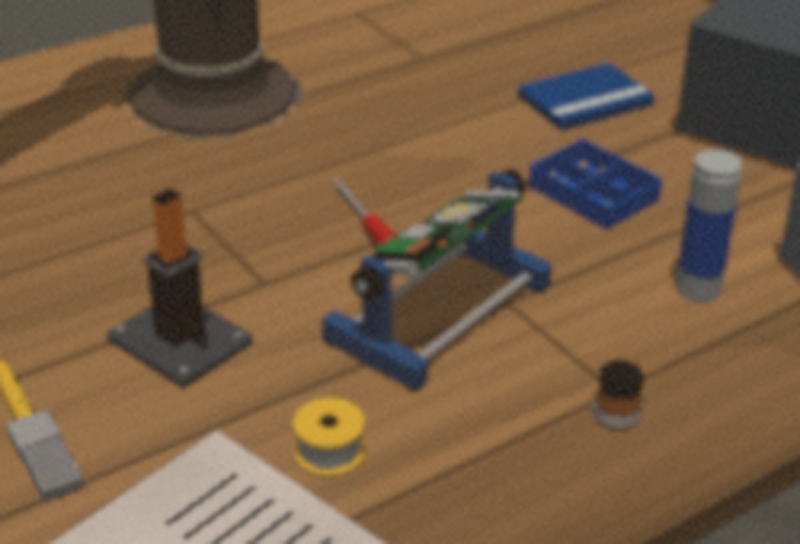

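View pics/b.png

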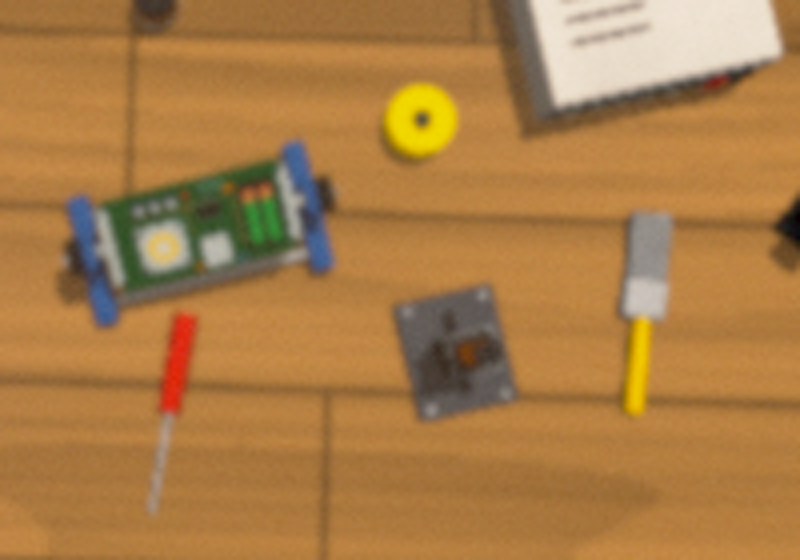

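Pictures: thermometer in the holster (top view full-frame ≈ (321,208)). Holder is yawed roughly +13°, with the ringed spreader at ≈ (240,181). Holster is yawed similarly.

Run:
```python
from h import *
for n in("scene","top"):
    L=[vision.snapshot(n) for _ in range(6)]; s=L[-1]; im=np.mean([l["pixels"].astype(float) for l in L],0).astype(np.uint8)
    np.savez(f"{n}.npz",pixels=im,intrinsics=s["intrinsics"],k1=s["k1"],R=s["R"],t=s["t"])
    (x0,y0)=((228,170) if n=="scene" else (210,148)); c=im[y0:y0+60,x0:x0+80]
    cv2.imwrite(f"pics/{n}_b.png",cv2.resize(c,None,fx=10,fy=10,interpolation=cv2.INTER_CUBIC))
    for t in("holster","holder"):
        for m in nets.silhouettes(t,s)[:1]:
            r=m["region"].astype(np.uint8); p=cv2.findNonZero(r); print(n,t,m["p"],r.sum(),cv2.minAreaRect(p)); np.save(f"{n}_{t}.npy",r)
    for t in("grip","holster","spot","holder"):
        print(t,[np.round(m["centre"],1).tolist() for l in L[-4:] for m in nets.mark_of(t,l)[:1]])
```

```text
scene holster 0.76 937 ((172.0647735595703, 230.24612426757812), (40.52864456176758, 36.53694152832031), 56.82148742675781)
scene holder 0.69 1654 ((257.8097229003906, 218.49232482910156), (41.35092544555664, 79.47970581054688), 51.709835052490234)
grip [[468.1, -285.6, 150.3], [467.4, -286.3, 152.8], [468.9, -283.6, 151.6], [467.5, -284.2, 151.9]]
holster [[464.5, -287.6, 1.0], [465.1, -288.9, 3.3], [465.0, -288.7, 1.1], [464.6, -285.9, 1.2]]
spot [[555.8, 4.8, 114.3], [554.0, 1.1, 114.5], [554.9, 3.2, 112.2]]
holder [[576.6, -28.9, -1.7], [576.6, -30.8, 0.8], [574.8, -31.6, -2.7], [575.9, -27.4, -1.8]]
top holster 0.81 715 ((313.580322265625, 207.7163848876953), (31.09208869934082, 25.30884552001953), 76.75948333740234)
top holder 0.73 1785 ((250.36439514160156, 177.405517578125), (32.015594482421875, 70.843017578125), 75.46554565429688)
grip [[466.3, -288.8, 150.3], [465.4, -287.7, 149.8], [462.4, -292.5, 150.0], [464.4, -289.5, 149.7]]
holster [[468.2, -283.6, 0.7], [468.7, -284.5, 1.4], [468.9, -285.6, 3.0], [468.4, -285.2, 2.7]]
spot [[558.0, 8.1, 112.6], [555.5, 8.6, 114.0], [557.9, 7.2, 113.5], [556.8, 8.1, 113.5]]
holder [[577.2, -26.7, 1.8], [575.3, -30.0, 0.3], [575.2, -31.3, 2.4]]
```

View pics/scene_b.png

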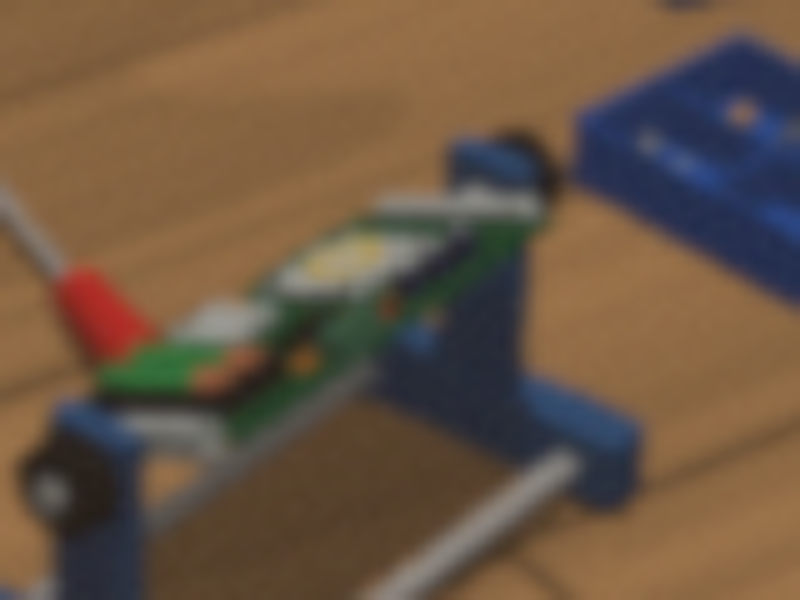

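View pics/top_b.png

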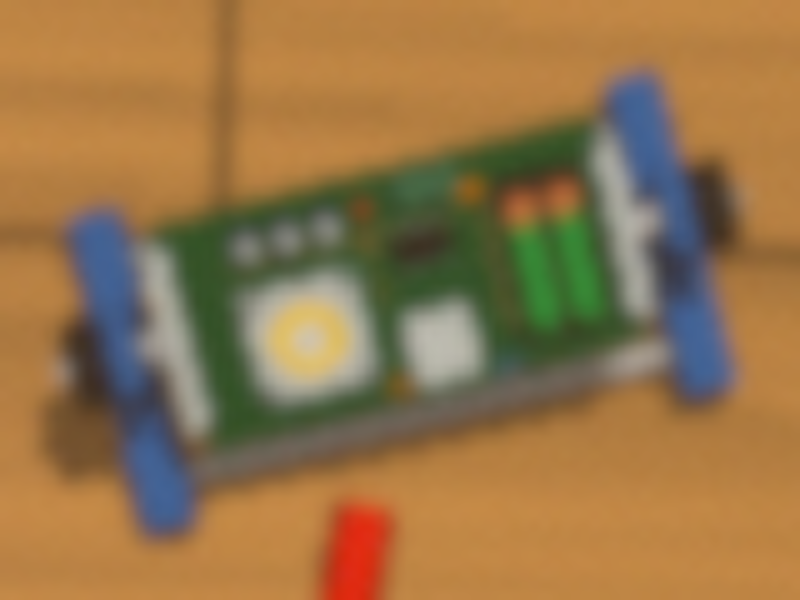

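Crops show the ring centre at about (240.5,181.5) in the top view and (262,195) in the scene view, with the board's edges clear enough to fit the tilt. First move: hover above the thermometer.

{"op": "play_rows", "data": {
  "rows": [
    [0, 0, 0, 12, -7, 0, 1],
    [0, 0, 0, 24, -14, 0, 1],
    [0, 0, 0, 26, -15.3, 0, 1],
    [0, 0, 0, 26, -15.3, 0, 1],
    [0, 0, 0.01, 26, -15.3, 0, 1],
    [0, 0, 0.01, 26, -15.3, 0, 1],
    [0, 0, 0.01, 26, -15.3, 0, 1],
    [0, 0, 0.01, 26, -15.3, 0, 1],
    [0, 0, 0.01, 26, -15.3, 0, 1],
    [0, 0, 0, 26, -15.3, 0, 1],
    [0, 0, 0, 26, -15.3, 0, 1],
    [0, 0, 0, 26, -15.3, 0, 1],
    [0, 0, 0, 26, -15.3, 0, 1],
    [0, 0, 0, 24, -14, 0, 1],
    [0, 0, 0, 12, -7, 0, 1],
    [0, 0, 0, 0, 0, 0, 1]
  ]
}}

```text
time_s: 5.13
tcp_pos: [478.0, -289.2, 222.7]
eef_rot: [0.991, 0.132, 0.001, -0.001]
force: [-0.3, 0.1, 0.1]
gripper_width: 87.8
grasp_force: 0.0
```

```bash
cat > fit.py <<'E'
from h import *
from scipy.optimize import least_squares
S={n:dict(np.load(n+".npz")) for n in("scene","top")}; off={"scene":(228,170),"top":(210,148)}
pix=lambda n,u:np.array(off[n])+(np.array(u)+.5)/10-.5
lines=[("top",+1,(180,225),(595,125)),("top",-1,(220,448),(600,355)),("scene",+1,(240,440),(530,240)),("scene",-1,(270,275),(380,213))]
pts=[("top",0,0,(309,340),.3),("scene",0,0,(345,257),.3)]
pts+=[("top",a,b,u,.8) for a,b,u in[(1,1,(238,290)),(1,-1,(360,265)),(-1,-1,(378,385)),(-1,1,(262,410))]]
pts+=[("scene",a,b,u,1.2) for a,b,u in[(-1,1,(345,234)),(1,1,(437,247)),(1,-1,(350,295)),(-1,-1,(275,275))]]
def W(p,q):
    hx,hy,yaw,t=p[:4]
    return np.array([hx,hy,110])+Ro.from_euler("z",yaw).apply(Ro.from_euler("y",-t).apply(q))
def res(p,full=False):
    r=[(p[0]-576)/2,(p[1]+29.5)/2,(p[4]-2)/5]
    for n,a,u,v in lines:
        A,B=[proj(S[n],W(p,[a*46,b,p[4]])) for b in(-60,60)]
        d=(B-A)/np.linalg.norm(B-A); nn=np.array([-d[1],d[0]])
        r+=[nn@(pix(n,x)-A)/.5 for x in(u,v)]
    for n,a,b,u,s in pts: r+=list((proj(S[n],W(p,[p[5]+22*a,p[6]+22*b,p[4]+4]))-pix(n,u))/s)
    return np.array(r)
if __name__=="__main__":
    for t0 in(.1,.5):
        f=least_squares(res,[576,-29,.27,t0,2,-10,35],loss="soft_l1"); p=f.x
        print(np.round(p,3),f.cost,np.round(np.sqrt(np.diag(np.linalg.inv(f.jac.T@f.jac)))[:5],3)); print("spot",W(p,[p[5],p[6],p[4]+4]).round(1)); print(np.round(res(p),1))
E
python3 fit.py
python3 - <<'E'
from h import *
o=manip.observe(); print(o["tcp_pos"],Ro.from_quat(o["eef_rot"]).as_matrix().round(3).tolist(),o["time_s"])
E
```

```text
[ 5.75339e+02 -2.96660e+01  2.58000e-01  3.87000e-01 -1.68600e+00
 -1.04750e+01  3.96660e+01] 9.300956980147054 [1.413 1.975 0.014 0.026 1.612]
spot [555.    6.  108.2]
[-0.3 -0.1 -0.7 -1.8 -1.3 -0.3  0.6  0.9  0.2  0.4  1.9 -1.  -0.6 -0.5
  2.2 -0.3  0.9 -1.2  0.7 -0.3 -0.8  0.  -0.6 -0.6  0.2 -0.5 -0.7  0.
 -0.2 -1.5  1.1]
[ 5.75339e+02 -2.96660e+01  2.58000e-01  3.87000e-01 -1.68600e+00
 -1.04750e+01  3.96660e+01] 9.300956980130024 [1.413 1.975 0.014 0.026 1.612]
spot [555.    6.  108.2]
[-0.3 -0.1 -0.7 -1.8 -1.3 -0.3  0.6  0.9  0.2  0.4  1.9 -1.  -0.6 -0.5
  2.2 -0.3  0.9 -1.2  0.7 -0.3 -0.8  0.  -0.6 -0.6  0.2 -0.5 -0.7  0.
 -0.2 -1.5  1.1]
[ 478.03005453 -289.22502808  222.73206042] [[0.965, 0.262, 0.001], [0.262, -0.965, 0.002], [0.002, -0.001, -1.0]] 5.1333
```

{"op": "play_rows", "data": {
  "rows": [
    [0, 0, 0, -5.3, -2.5, 0, 1],
    [0, 0, 0, -5.3, -2.5, 8, 1],
    [0, 0, 0, 0, 0, 20, 1],
    [0, 0, 0, 0, 0, 25, 1],
    [0, 0, 0, 0, 0, 25, 1],
    [0, 0, 0, 0, 0, 12, 0.3],
    [0, 0, 0, 0, 0, 2, -0.1],
    [0, 0, 0, 0, 0, 0, -0.3],
    [0, 0, 0, 0, 0, 0, -0.4]
  ]
}}

```text
time_s: 5.88
tcp_pos: [463.2, -292.7, 131.3]
eef_rot: [0.992, 0.128, 0.0, 0.0]
force: [-1.0, -1.0, 1.0]
gripper_width: 64.3
grasp_force: 0.0
```

Run:
```python
from h import *
o=manip.observe(); print(o["tcp_pos"],o["gripper_width"],o["grasp_force"],o["force"],o["time_s"])
s=vision.snapshot("scene"); print(proj(s,[466.5,-287,149]))
cv2.imwrite("pics/g1.png",cv2.resize(s["pixels"][160:260,120:240],None,fx=5,fy=5,interpolation=cv2.INTER_CUBIC))
```

```text
[ 463.18541984 -292.73144349  131.34381704] 64.32150955928797 0.0 [-1.01594232 -0.97025152  1.02003991] 5.8833
[171.9412087  200.21476671]
```

View pics/g1.png

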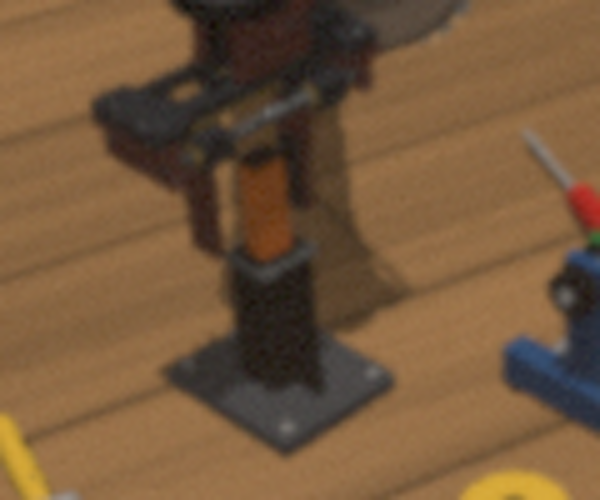

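The thermometer stands between the open fingers, but the gripper is a few mm off towards −y. I'll correct by about +3,+5 mm and close.

{"op": "play_rows", "data": {
  "rows": [
    [0, 0, 0, 4.6, -4.5, 1, -0.1],
    [0, 0, 0, 0, 0, 0, -0.1],
    [0, 0, 0, 0, 0, 0, -0.1]
  ]
}}

```text
time_s: 6.18
tcp_pos: [467.6, -285.8, 130.3]
eef_rot: [0.992, 0.129, 0.001, 0.0]
force: [-0.2, -0.2, -0.4]
gripper_width: 41.3
grasp_force: 0.0
```

{"op": "play_rows", "data": {
  "rows": [
    [0, 0, 0, 0, 0, 0, -0.35],
    [0, 0, 0, 0, 0, 0, -0.45],
    [0, 0, 0, 0, 0, 0, -0.6],
    [0, 0, 0, 0, 0, 0, -1],
    [0, 0, 0, 0, 0, 0, -1],
    [0, 0, 0, 0, 0, 0, -1],
    [0, 0, 0, 0, 0, 0, -1]
  ]
}}

```text
time_s: 6.77
tcp_pos: [467.0, -286.2, 129.7]
eef_rot: [0.992, 0.129, -0.0, -0.0]
force: [-0.9, 0.9, 1.0]
gripper_width: 23.8
grasp_force: 30.0
```

Gripped at 24 mm with little side force. Lifting.

{"op": "play_rows", "data": {
  "rows": [
    [0, 0, 0, 0, 0, -6, -1],
    [0, 0, 0, 0, 0, -12, -1],
    [0, 0, 0, 0, 0, -16, -1],
    [0, 0, 0, 0, 0, -16, -1],
    [0, 0, 0, 0, 0, -16, -1],
    [0, 0, 0, 0, 0, -16, -1],
    [0, 0, 0, 0, 0, -16, -1],
    [0, 0, 0, 0, 0, -16, -1],
    [0, 0, 0, 0, 0, -12, -1],
    [0, 0, 0, 0, 0, -6, -1],
    [0, 0, 0, 0, 0, 0, -1],
    [0, 0, 0, 0, 0, 0, -1],
    [0, 0, 0, 0, 0, 0, -1]
  ]
}}

```text
time_s: 7.85
tcp_pos: [466.5, -286.1, 260.7]
eef_rot: [0.992, 0.129, -0.001, -0.0]
force: [-0.2, 0.2, -1.4]
gripper_width: 23.9
grasp_force: 30.0
```

Run:
```python
from h import *
o=manip.observe(); print(o["tcp_pos"],o["gripper_width"],o["grasp_force"],o["force"],o["time_s"],o["joints"].round(2) if hasattr(o["joints"],'round') else o["joints"])
s=vision.snapshot("scene")
for t in("tip_end","grip"): print(t,[(np.round(m["centre"],1).tolist(),m["p"]) for m in nets.mark_of(t,s)[:2]])
M=Ro.from_quat(o["eef_rot"]).as_matrix(); print(M.round(3).tolist()); g=o["tcp_pos"]-18.7*M[:,2]; print("pred tip",g+132*M[:,2])
```

```text
[ 466.49362596 -286.08744972  260.73522898] 23.864221250938055 29.997425079345703 [-0.17365287  0.21173866 -1.44548136] 7.85 [ 0.62  0.26 -0.19  1.72  0.05  1.17 -0.9 ]
tip_end [([703.7, 243.1, 1.8], 0.71)]
grip [([468.9, -287.5, 281.9], 0.57)]
[[0.967, 0.256, -0.001], [0.256, -0.967, 0.001], [-0.001, -0.001, -1.0]]
pred tip [ 466.34767218 -286.01958393  147.43534331]
```

{"op": "play_rows", "data": {
  "rows": [
    [0, 0, 0, 3.5, -10.8, -6, -1],
    [0, 0, 0, 7.1, -21.6, -6, -1],
    [0, 0, 0, 7.1, -21.6, -6, -1],
    [0, 0, 0, 7.1, -21.6, -5, -1],
    [0, 0, 0, 7.1, -21.6, -5, -1],
    [0, 0, 0, 7.1, -21.6, -5, -1],
    [0, 0, 0, 7.1, -21.6, -2, -1],
    [0, 0, 0, 7.1, -21.6, 0, -1],
    [0, 0, 0, 7.1, -21.6, 0, -1],
    [0, 0, 0, 7.1, -21.6, 0, -1],
    [0, 0, 0, 7.1, -21.6, 0, -1],
    [0, 0, 0, 7.1, -21.6, 0, -1],
    [0, 0, 0, 3.5, -10.8, 0, -1],
    [0, 0.06, 0, 0, 0, 0, -1],
    [0, 0.08, 0, 0, 0, 0, -1],
    [0, 0.08, 0, 0, 0, 0, -1],
    [0, 0.08, 0, 0, 0, 0, -1],
    [0, 0.06, 0, 0, 0, 0, -1],
    [0, 0.027, 0, 0, 0, 0, -1],
    [0, 0, 0, 0, 0, 0, -1]
  ]
}}

```text
time_s: 9.67
tcp_pos: [481.2, -13.6, 296.5]
eef_rot: [0.973, 0.126, 0.191, -0.025]
force: [-0.4, -0.3, -1.2]
gripper_width: 23.7
grasp_force: 30.0
```

```bash
cat > st.py <<'E'
from h import *
o=manip.observe(); T=np.asarray(o["tcp_pos"]); M=Ro.from_quat(o["eef_rot"]).as_matrix()
print("tcp",T.round(1),"grip",o["grasp_force"],"F",np.round(o["force"],2),"axial",np.dot(o["force"],M[:,2]),o["time_s"])
n=Ro.from_euler("z",.258).apply(Ro.from_euler("y",-.387).apply([0,0,1])); spot=np.array([555.5,6,111])
tip=T+113.3*M[:,2]; print("ang",np.arccos(-M[:,2]@n),"rotvec",np.cross(M.T@M[:,2],M.T@-n).round(3),"tip",tip.round(1),"tip->spot in tool",(M.T@(spot-tip)).round(1))
E
python3 st.py
```

```text
tcp [481.2 -13.6 296.5] grip 29.997230172157288 F [-0.41 -0.31 -1.19] axial 0.9199921697208134 9.6667
ang 0.0005776054904948177 rotvec [ 0.    -0.001  0.   ] tip [522.6  -2.7 191.6] tip->spot in tool [ 1.  -0.1 87.5]
```

{"op": "play_rows", "data": {
  "rows": [
    [0, 0, 0, 0.2, 0, 6, -1],
    [0, 0, 0, 0.2, 0, 12, -1],
    [0, 0, 0, 0.3, 0, 14, -1],
    [0, 0, 0, 0.3, 0, 14, -1],
    [0, 0, 0, 0, 0, 12, -1],
    [0, 0, 0, 0, 0, 6, -1],
    [0, 0, 0, 0, 0, 0, -1],
    [0, 0, 0, 0, 0, 0, -1]
  ]
}}

```text
time_s: 10.33
tcp_pos: [507.3, -7.0, 237.5]
eef_rot: [0.973, 0.127, 0.19, -0.025]
force: [0.1, -0.8, -1.9]
gripper_width: 24.0
grasp_force: 30.0
```

```bash
python3 st.py
cat > look.py <<'E'
from h import *
import sys
o=manip.observe(); T=np.asarray(o["tcp_pos"]); M=Ro.from_quat(o["eef_rot"]).as_matrix(); tip=T+113.3*M[:,2]; out=[]
for n in("scene","top"):
    L=[vision.snapshot(n) for _ in range(3)]; s=L[-1]; im=np.mean([l["pixels"].astype(float) for l in L],0).astype(np.uint8)
    x0,y0=(225,145) if n=="scene" else (205,140)
    out.append(cv2.resize(im[y0:y0+75,x0:x0+50],None,fx=8,fy=8,interpolation=cv2.INTER_CUBIC))
    for nm,X in(("tip",tip),("spot",[555.5,6,111]),("axis50",tip-50*M[:,2]),("axis110",tip-110*M[:,2])): print(n,nm,((proj(s,X)-[x0,y0]+.5)*8-.5).round()+[400*(n=="top"),0])
    for t in("tip_end","spot"): print(t,[(np.round(m["centre"],1).tolist(),round(m["p"],2)) for m in nets.mark_of(t,s)[:1]])
cv2.imwrite(sys.argv[1],np.hstack(out))
E
python3 look.py pics/l1.png
```

```text
tcp [507.3  -7.  237.5] grip 29.99742418527603 F [ 0.11 -0.84 -1.93] axial 1.7455005896486888 10.3333
ang 0.0017557022275057944 rotvec [-0.001  0.001  0.   ] tip [548.5   4.  132.5] tip->spot in tool [-1.4 -0.1 22.7]
scene tip [288. 358.]
scene spot [300. 406.]
scene axis50 [257. 249.]
scene axis110 [219. 116.]
tip_end [([802.9, 24.9, -0.7], 0.35)]
spot [([552.0, -1.7, 110.3], 0.86)]
top tip [687. 345.]
top spot [685. 333.]
top axis50 [693. 379.]
top axis110 [702. 423.]
tip_end []
spot [([558.1, 7.6, 108.0], 0.97)]
```

View pics/l1.png

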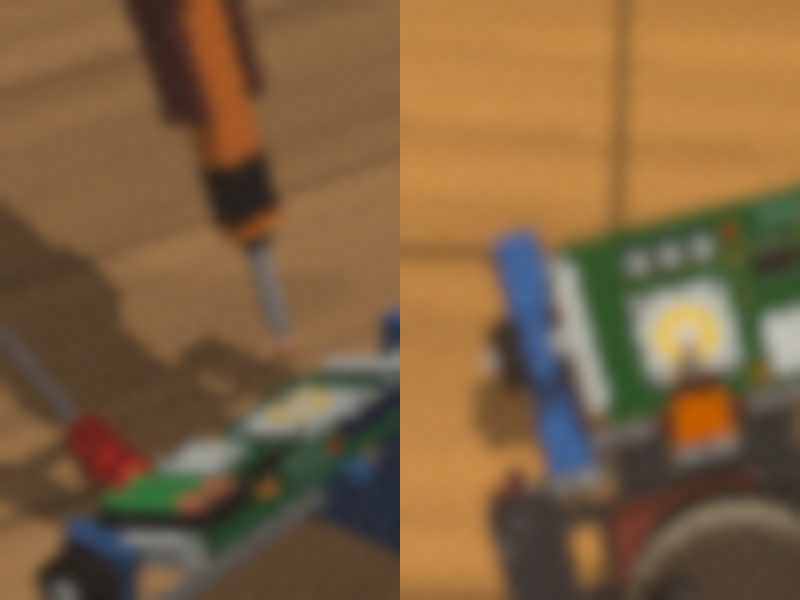

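The tip is at (285,353) scene and (688,348) top, the ring centre at (302,402) and (687,333). The thermometer is on line with about 22 mm to go.

{"op": "play_rows", "data": {
  "rows": [
    [0, 0, 0, 0, -0.5, 4, -1],
    [0, 0, 0, 0, 0, 6, -1],
    [0, 0, 0, 0, 0, 4, -1],
    [0, 0, 0, 0, 0, 2, -1],
    [0, 0, 0, 0, 0, 0, -1],
    [0, 0, 0, 0, 0, 0, -1],
    [0, 0, 0, 0, 0, 0, -1]
  ]
}}

```text
time_s: 11.42
tcp_pos: [512.9, -5.4, 222.9]
eef_rot: [0.973, 0.127, 0.191, -0.025]
force: [-0.2, -0.1, -1.3]
gripper_width: 23.9
grasp_force: 30.0
```

```bash
python3 st.py
```

```text
tcp [512.9  -5.4 222.9] grip 29.997405409812927 F [-0.17 -0.07 -1.27] axial 1.1079749382520283 11.4167
ang 0.00039406800720921507 rotvec [-0.  0. -0.] tip [554.2   5.5 118. ] tip->spot in tool [-1.4 -0.1  7. ]
```

{"op": "play_rows", "data": {
  "rows": [
    [0, 0, 0, 0, 0, 2, -1],
    [0, 0, 0, 0, 0, 2, -1],
    [0, 0, 0, 0, 0, 0, -1],
    [0, 0, 0, 0, 0, 0, -1],
    [0, 0, 0, 0, 0, 0, -1]
  ]
}}

```text
time_s: 11.83
tcp_pos: [514.3, -5.1, 219.2]
eef_rot: [0.973, 0.127, 0.191, -0.025]
force: [0.7, -0.6, -1.4]
gripper_width: 23.5
grasp_force: 30.0
```

```bash
python3 st.py
```

```text
tcp [514.3  -5.1 219.2] grip 29.99737411737442 F [ 0.69 -0.63 -1.45] axial 1.5304224351809572 11.8333
ang 0.0003175420241009772 rotvec [-0.  0. -0.] tip [555.6   5.9 114.3] tip->spot in tool [-1.3 -0.1  3. ]
```

{"op": "play_rows", "data": {
  "rows": [
    [0, 0, 0, 0, 0, 2, -1],
    [0, 0, 0, 0, 0, 0, -1],
    [0, 0, 0, 0, 0, 0, -1],
    [0, 0, 0, 0, 0, 0, -1]
  ]
}}

```text
time_s: 12.17
tcp_pos: [515.0, -4.8, 217.3]
eef_rot: [0.973, 0.127, 0.191, -0.025]
force: [-0.4, 0.8, -1.6]
gripper_width: 23.7
grasp_force: 30.0
```

```bash
python3 st.py
```

```text
tcp [515.   -4.8 217.3] grip 29.99732404947281 F [-0.43  0.84 -1.65] axial 1.4501968628961779 12.1667
ang 0.0003522673330908974 rotvec [-0.  0. -0.] tip [556.4   6.1 112.4] tip->spot in tool [-1.3 -0.1  1. ]
```

{"op": "play_rows", "data": {
  "rows": [
    [0, 0, 0, 0, 0, 2, -1],
    [0, 0, 0, 0, 0, 0, -1],
    [0, 0, 0, 0, 0, 0, -1],
    [0, 0, 0, 0, 0, 0, -1]
  ]
}}

```text
time_s: 12.5
tcp_pos: [515.9, -4.7, 215.7]
eef_rot: [0.973, 0.127, 0.191, -0.025]
force: [0.5, -0.4, 1.5]
gripper_width: 24.0
grasp_force: 30.0
```

```bash
python3 st.py
```

```text
tcp [515.9  -4.7 215.7] grip 29.99764770269394 F [ 0.45 -0.44  1.49] axial -1.2551471302140629 12.5
ang 0.00033832421655292987 rotvec [-0. -0. -0.] tip [557.3   6.2 110.8] tip->spot in tool [-1.6 -0.2 -0.9]
```

Contact. One look before pressing.

```bash
python3 look.py pics/l2.png
```

```text
scene tip [302. 408.]
scene spot [300. 406.]
scene axis50 [272. 301.]
scene axis110 [234. 169.]
tip_end [([404.5, 1.4, 0.1], 0.45)]
spot [([554.9, 0.7, 109.3], 0.77)]
top tip [684. 329.]
top spot [685. 333.]
top axis50 [690. 362.]
top axis110 [699. 405.]
tip_end []
spot [([558.8, 7.3, 113.6], 0.69)]
```

View pics/l2.png

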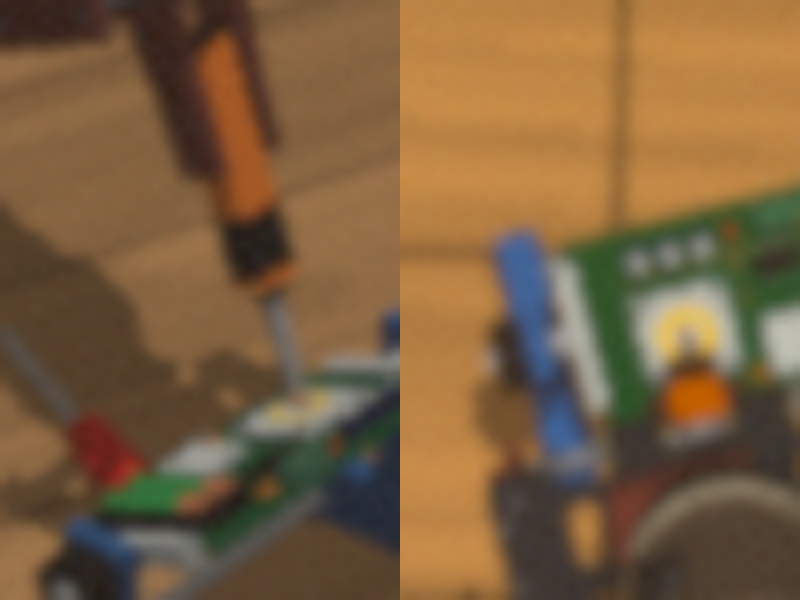

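The tip sits in the ring centre in both views ((302,402) and (687,334)). I'll press about 5 mm more.

{"op": "play_rows", "data": {
  "rows": [
    [0, 0, 0, 0, 0, 1.5, -1],
    [0, 0, 0, 0, 0, 1.5, -1],
    [0, 0, 0, 0, 0, 1.5, -1],
    [0, 0, 0, 0, 0, 0.5, -1],
    [0, 0, 0, 0, 0, 0, -1],
    [0, 0, 0, 0, 0, 0, -1],
    [0, 0, 0, 0, 0, 0, -1],
    [0, 0, 0, 0, 0, 0, -1],
    [0, 0, 0, 0, 0, 0, -1]
  ]
}}

```text
time_s: 13.75
tcp_pos: [517.7, -4.2, 211.0]
eef_rot: [0.973, 0.127, 0.191, -0.025]
force: [0.0, -0.3, 2.4]
gripper_width: 24.0
grasp_force: 30.0
```

```bash
python3 st.py; python3 -c "
from h import *
F=[]
for i in range(4):
    vision.snapshot('top'); F.append(manip.observe()['force'])
print(np.mean(F,0))"
```

```text
tcp [517.7  -4.2 211. ] grip 29.998274445533752 F [ 0.05 -0.32  2.36] axial -2.1974647274821573 13.75
ang 0.0003291877928128159 rotvec [-0. -0. -0.] tip [559.1   6.7 106.1] tip->spot in tool [-1.5 -0.3 -5.9]
[ 0.18474053 -0.55941969  2.22132522]
```

```bash
python3 -c "
from plant import manip; print(manip.sign_off())"
```

```text
the job is handed in; nothing more can be done
None
```

I handed the job in with the thermometer held on the middle of the yellow-ringed spot, square to the tilted board within about 2°. By the force reading the tip is pushed in about 6 mm, pressing with about 3 N; `sign_off` gave no verdict.

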